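# Lock the lathe spindle and hold the gear cover open

## Task

I want to oil the gears of the bench lathe: take the red-gripped index pin out of the wooden tool block, push it fully home in the brass-ringed hole on top of the headstock to lock the spindle, and let go of it. Then take the round black knob on the blue gear cover and, before turning it, give it a tug: the latch under it may or may not be caught, and if it is caught, turn the knob until it lets go. Lift the cover by the knob to roughly 45 degrees and finish still holding it up there, with the pin left in and the other things on the bench left alone.

Things in the scene. Friction and masses are not known exactly. Their poses are not given: they have to be found in the camera images.
- lathe: Small grey bench lathe, fixed, 600 mm long (y), 190 mm deep (x). Origin on the bench below the spindle axis; x to its rear, y to the headstock end. Headstock top 215 mm high: y -30 to 110 mm is the gear case under the blue cover, y -85 to -30 mm the bearing block with the index hole. Chuck next to that (212 mm high), carriage at y = -285 and tailstock at y = -405 mm (200 mm high).
- index_hole (a point): Centre of the index hole's mouth, level with the flat top of the bearing block (215 mm above the bench), in a flat brass ring 30 mm across. Vertical hole, 10 mm in diameter, 2 mm chamfer, 42 mm deep. Axes as the lathe's. The cover's knob stands 98 mm from it towards +y and 24 mm towards -x.
- index_pin: Loose steel pin with a red grip, 45 g, upright in the tool block. Origin at its foot, z along it. Shank 8 mm in diameter, 36 mm long, chamfered foot; above it the red cylindrical grip, 18 mm in diameter, 34 mm tall (36 to 70 mm above the origin). Fully home, the grip's underside rests on the headstock and the origin is 36 mm below index_hole.
- tool_block: Light wooden block fixed on the bench, 64 mm (x) by 155 mm (y) by 45 mm tall, origin at the centre of its underside. Three vertical 11 mm holes, 41 mm deep, in a row along its y at -45, 0 and 45 mm, hold the index pin, the centre punch and the scriber, in any order.
- centre_punch: Loose bystander in the tool block: same shank as the pin, plain dark steel head 13 mm in diameter, 81 mm tall in all. Origin at its foot.
- scriber: Loose bystander in the tool block: same shank, yellow head 13 mm in diameter with a thin steel end, 86 mm tall in all. Origin at its foot.
- gear_cover (a joint): Angle of the blue gear cover in rad: 0 shut, growing as its front edge rises, stopped at 1.2. About 0.45 kg. It has no stay and falls shut when let go. With the latch caught it has only about 0.015 rad of play (1.5 mm at the knob).
- cover_hinge (a point): Middle of the gear cover's hinge line, at the rear top edge of the gear case; fixed to the lathe, axes as the lathe's; the hinge line runs along y. The shut cover, a blue plate 144 by 144 mm and 6 mm thick (8 mm in its raised middle), reaches from here towards -x, its underside level with this point.
- knob_grip (a point): On the axis of the round black knob, 6 mm below its top, where to grip; fixed to the cover, axes as the cover's. With the cover shut it is 94 mm in front of (-x) and 30 mm above cover_hinge. The knob is a knurled cylinder 32 mm in diameter and 30 mm tall on a narrower neck 6 mm high that stands on the blue plate.
- oil_can: Loose bystander: red oil can with a spout, 64 mm in diameter, 125 mm tall, standing on the bench; origin at the centre of its underside.
- brass_bush: Loose bystander: brass tube offcut, 44 mm in diameter, 50 mm tall, standing on the bench; origin at the centre of its underside.
- latch_ledge (a point): Middle of the hidden ledge inside the gear case's front wall. A cam on the knob's spindle is caught under it when it points within about 45 degrees either side of the front, else free. The knob turns both ways without stops, with light friction, stays as left and shows nothing: only a tug tells. If caught, a quarter turn one way or the other frees it; turning a free knob may catch it.
- gear_knob: The round black knob of the gear cover, with its spindle. Origin on its axis at the upper face of the blue plate, z up along the axis. Its x and y axes turn with the knob; how they lie to the latch cam on the same spindle is not known. It turns past full circles.
- knob_rim (a point): A plain point on the knob's rim, 16 mm from its axis and 18 mm above the blue plate, that turns with the knob: it tells how far the knob has been turned, not where the cam points.

How it is judged:
By the outcome, as a careful person would: the job done as asked, in the order asked, and still so for the second after the job is handed in, while the arm keeps its last pose, push and grip.
It also fails if it takes over 67 s, if anything falls off the work surface, if the arm or the gripper's body presses on something with over 40 N, if the wrist force passes 120 N, or if a joint passes its speed limit or range.

## Robot

A 7-joint arm with a two-finger parallel gripper is mounted at the origin on the work surface. World frame = base frame: x ahead of the robot, y to its left, z up, the work surface at z = 0. Lengths are in mm, angles in rad, forces in N, time in s.
With the tool pointing down it reaches from about 400 to 900 mm from the base axis. Payload 5.5 kg.
Tool frame: the origin (TCP) lies midway between the tips of the shut fingers; the grasp point (between the pads) lies 19 mm behind it; z points along the fingers, y is the line along which they close (so a half turn about z gives the same grasp; the last joint's range is limited). The gripper opens to 85 mm and grips with 20 to 120 N. Pads are 22 mm wide; open, the fingers measure 114 mm over their backs; the gripper's body (76 mm by 85 mm) begins 54 mm behind the grasp point. The pads swing forward as they close: fully open they stand 13 mm farther back than shut.
Start: joints at [-1.071, 0.501, -0.427, 1.55, 0.221, 1.138, -0.21], TCP at [152.447, 631.87, 231.31] pointing down, gripper open.
Joint ranges: [-2.88, 2.88], [-0.31, 2.03], [-1.54, 1.56], [0.2, 2.42], [-1.41, 4.55], [0.19, 2.02], [-2.57, 2.57]. Speed limits (rad/s): [2.57, 2.57, 3.14, 3.14, 3.14, 3.14, 3.14].

## Interface

Orientations are given as a unit quaternion [x, y, z, w].
In Python, from station import robot, eyes gives the robot as it stands.
- The arm moves only by the shell command python3 -m jog 'ROWS'. ROWS is JSON, a list of rows, each a list of 3 entries, a list of its own where there are three numbers: the opening in per cent of the stroke, from 0 (shut) to 100 (fully open), then the shift along the tool's x, y, z in mm, then the turn about the tool's z in degrees. In form: [[fingers, [tx, ty, tz], roll], ...]. A call has 1 to 10 rows; each row shifts and turns the commanded pose from where the row before left it, along the tool's axes as they then stand; what a row does not reach is not made up. A row lasts 1/12 s, in which the tool goes at most 41.7 mm and 7.16 degrees, less where a joint would pass 70% of its speed; a pose out of reach is approached as far as the arm can. A call is refused whole if a number of a shift passes 41.7 or a number of a turn 7.16, either way. A call with a gripper value outside its range is refused whole. The fingers move at their own pace and stop on an object; the grip force is fixed at half the most. Time passes only in rows, so rows that do not move let the fingers close. It gives the time, the measured TCP pose, the force, the opening and the grip force at its end, in the units of the state.
- robot.state(): the state, without advancing time (a new reading comes with each control period).
- eyes.snapshot(name): name is "side" or "top" or "wrist"; returns a dict with "pixels" (400x640x3 uint8, blue, green, red), "mtx" (3x3 intrinsics, pixels), "k1" (the pictures are not rectified: a ray, as slopes to the right and down, at radius r is drawn at 1 + k1 r^2 times it, then the intrinsics apply), "eye" and "orientation" of the camera in the world. Camera axes: x right, y down, z forward; pixel columns grow to the right and rows downward; lengths in mm; the calibration is good to about 2 mm. A picture is of the moment at which its call begins. There is no depth.
- robot.finish_job(): hands the job in; it is judged then, once.
The state is a dict: "t": time; "joint_positions": joint angles; "qvel": joint speeds; "effort": joint torques, N m; "tcp_pos": TCP position; "tcp_rot": TCP orientation; "contact_force": force on the tool from outside, world axes, zero at the start; "torque": the same for the moment, N m; "grip_width": finger opening in mm; "grip_force": force on a finger pad.
Only numpy, scipy, OpenCV 4.12 (cv2) and the standard library are available. Lean on these libraries where they do the work, as an engineer would, in place of code of your own. Each camera call takes 0.05 s, during which the arm holds its last target. There are 200 camera calls.

## Working session

There is one attempt and no reset: what is moved stays moved. The work goes in short steps, Python scripts to look and compute and a shell command to move; the robot and the scene stay as the last step left them, time stands still between calls to the robot, and variables do not carry over. Pictures are saved under pics/ and viewed, at most 11 in all, crops included, and the job is handed in when it is done.

```bash
ls; mkdir -p pics; cat > h.py <<'E'
import numpy as np, cv2
from scipy.spatial.transform import Rotation as R
from station import robot, eyes
def snap(n,save=None):
    s=eyes.snapshot(n)
    s['pixels']=np.array(s['pixels'],np.uint8)
    if save: cv2.imwrite('pics/'+save+'.png',s['pixels'])
    return s
def rot(s):
    o=np.array(s['orientation'],float)
    return o if o.shape==(3,3) else R.from_quat(o).as_matrix()
def ray(s,u,v):
    k=float(s['k1']);K=np.array(s['mtx'],float)
    d=cv2.undistortPoints(np.array([[[u,v]]],float),K,np.array([k,0,0,0.]))[0,0]
    return np.array(s['eye'],float),rot(s)@np.array([d[0],d[1],1])
def onz(s,u,v,z):
    e,d=ray(s,u,v); return e+d*(z-e[2])/d[2]
def proj(s,p):
    c=rot(s).T@(np.array(p,float)-np.array(s['eye'],float));a=c[:2]/c[2];a=a*(1+float(s['k1'])*(a@a))
    K=np.array(s['mtx']);return np.array([K[0,0]*a[0]+K[0,2],K[1,1]*a[1]+K[1,2]])
def cross(r1,r2):
    (a,d),(b,e)=r1,r2
    t=np.linalg.lstsq(np.stack([d,-e],1),b-a,rcond=None)[0]
    p,q=a+d*t[0],b+e*t[1]; return (p+q)/2,np.linalg.norm(p-q)
E
python3 - <<'E'
from h import *
for n in('top','side'):
    s=snap(n,n+'0'); print(n,s['mtx'],s['k1'],s['eye'],s['orientation'])
print(robot.state())
E
```

```text
pics
top [[518.56117809   0.         315.47531818]
 [  0.         518.56117809 203.90126775]
 [  0.           0.           1.        ]] -0.01488242104931471 [ 459.53047218  -55.30876222 1523.42507697] [ 0.71251823 -0.70087096  0.01585243 -0.02909228]
side [[504.25133851   0.         326.0061248 ]
 [  0.         504.25133851 194.15242032]
 [  0.           0.           1.        ]] -0.06062015338924484 [   69.70573833 -1075.07303045   878.85915156] [ 0.85821434 -0.18216202  0.11119158 -0.46682072]
{'t': 0.1, 'joint_positions': array([-1.07080324,  0.50175117, -0.42679289,  1.55132808,  0.22079382,
        1.13831258, -0.2102803 ]), 'qvel': array([-0.00082455, -0.00176025, -0.00173145, -0.00150383,  0.00146302,
       -0.00052666,  0.00060861]), 'effort': array([-1.15689891e-02, -5.70816278e+01, -5.83910286e+00, -2.81748891e+01,
        1.03979578e-02,  5.68989126e-03,  1.88446485e-06]), 'tcp_pos': array([152.38200149, 631.24828391, 230.37084069]), 'tcp_rot': array([ 1.18095671e-01,  9.93001837e-01, -8.64626123e-04, -1.32276455e-04]), 'contact_force': array([ 0.28289496, -0.33641774, -0.1795194 ]), 'torque': array([-0.02760455,  0.01053981, -0.02161758]), 'grip_force': 0.0, 'grip_width': 85.19924901896583}
```

```bash
python3 -c "
import cv2,numpy as np
print(cv2.imread('pics/top0.png').shape)"
```

```text
(400, 640, 3)
```

View pics/top0.png

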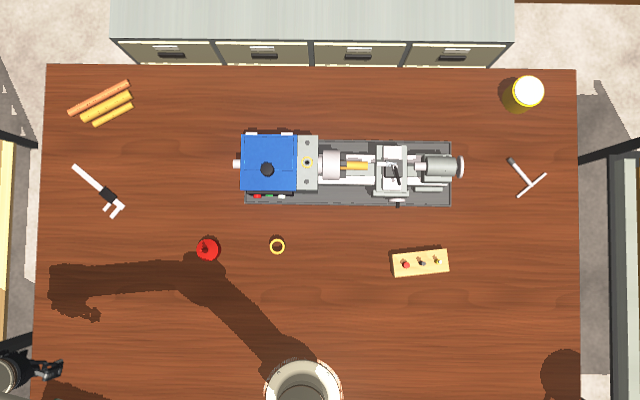

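View pics/side0.png

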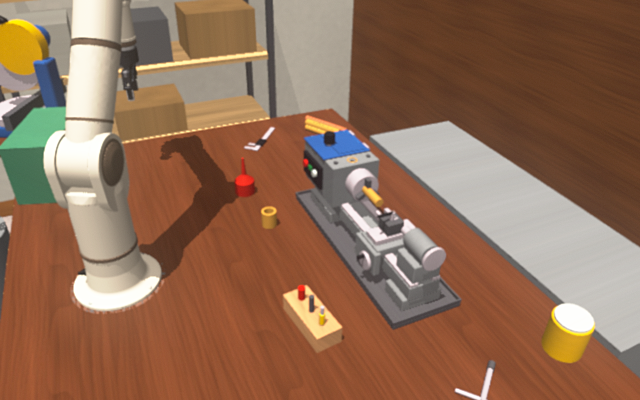

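The top view shows the blue cover at (241–297, 134–191), knob (267,169), brass ring (307,162) and pin head (405,264). The side view shows red pin (301,292), knob (329,137).

```bash
cat >> h.py <<'E'
def blobs(im,lo,hi,box=None,amin=8):
    h=cv2.cvtColor(im,cv2.COLOR_BGR2HSV); m=cv2.inRange(h,np.array(lo),np.array(hi))
    if lo[0]==0: m|=cv2.inRange(h,np.array([172,lo[1],lo[2]]),np.array([180,hi[1],hi[2]]))
    if box: z=np.zeros_like(m);x0,y0,x1,y1=box;z[y0:y1,x0:x1]=m[y0:y1,x0:x1];m=z
    n,_,st,c=cv2.connectedComponentsWithStats(m)
    return [(c[i].round(1),st[i].tolist()) for i in range(1,n) if st[i][4]>=amin]
E
python3 - <<'E'
from h import *
s=snap('top');im=s['pixels'];q=snap('side');iq=q['pixels']
def show(t,b):
    print(t); [print('  ',x) for x in b]
rt=blobs(im,[0,150,60],[6,255,255],(385,245,455,280)); show('pin top',rt)
rs=blobs(iq,[0,150,60],[6,255,255],(280,280,320,310)); show('pin side',rs)
k=blobs(im,[0,0,0],[180,255,70],(255,155,282,185)); show('knob top',k)
ks=blobs(iq,[0,0,0],[180,255,60],(318,125,342,150)); show('knob side',ks)
br=blobs(im,[15,110,80],[35,255,255],(298,150,318,175),4); show('ring',br)
bs=blobs(iq,[15,110,80],[35,255,255],(340,150,362,165),3); show('ring side',bs)
print('pin xs',cross(ray(s,*rt[0][0]),ray(q,*rs[0][0])), onz(s,*rt[0][0],70))
if k and ks: print('knob xs',cross(ray(s,*k[0][0]),ray(q,*ks[0][0])), onz(s,*k[0][0],248))
for b in br: print('ring',onz(s,*b[0],215))
bl=blobs(im,[100,120,60],[125,255,255],(230,125,310,200),500); show('cover',bl)
h=cv2.cvtColor(im,cv2.COLOR_BGR2HSV);m=cv2.inRange(h,np.array([100,120,60]),np.array([125,255,255]));m[:, :230]=0;m[:,310:]=0;m[:125]=0;m[200:]=0
r=cv2.minAreaRect(cv2.findNonZero(m));c=cv2.boxPoints(r);print(r);print([onz(s,*p,222).round(1).tolist() for p in c])
# tool block outline
m=cv2.inRange(h,np.array([12,50,140]),np.array([32,170,255]));m[:245]=0;m[280:]=0;m[:,:385]=0;m[:,455:]=0
r=cv2.minAreaRect(cv2.findNonZero(m));print(r);print([onz(s,*p,45).round(1).tolist() for p in cv2.boxPoints(r)])
w=eyes.snapshot('wrist');st=robot.state();T=R.from_quat(st['tcp_rot']).as_matrix()
print('wrist in tool',T.T@(np.array(w['eye'])-st['tcp_pos']),T.T@rot(w),w['mtx'][0],w['k1']); print(T)
cr=np.hstack([cv2.resize(im[125:200,225:325],None,fx=4,fy=4,interpolation=2),cv2.resize(im[235:310,375:475],None,fx=4,fy=4,interpolation=2)])
cv2.imwrite('pics/crop1.png',cr)
E
```

```text
pin top
   (array([405.3, 264.3]), [402, 262, 8, 6, 29])
pin side
   (array([301. , 291.7]), [297, 285, 8, 15, 90])
knob top
   (array([270.5, 172.8]), [265, 168, 9, 8, 17])
knob side
   (array([329. , 137.9]), [325, 132, 9, 12, 98])
ring
   (array([306.7, 161.8]), [301, 157, 12, 11, 36])
ring side
   (array([347.6, 159.2]), [347, 158, 2, 3, 5])
   (array([353.9, 160.6]), [351, 159, 6, 3, 7])
pin xs (array([ 387.88772676, -281.27043966,   63.57201771]), np.float64(1.5081800610218585)) [ 387.50430447 -280.001112     70.        ]
knob xs (array([619.31490976,  80.85653132, 246.86588502]), np.float64(6.889707521861493)) [615.99800643  82.08598435 248.        ]
ring [649.53700378  -5.93747878 215.        ]
cover
   (array([268.2, 162. ]), [240, 134, 57, 57, 2997])
((268.0, 162.0), (56.0, 56.0), 90.0)
[[717.4, 164.9, 222.0], [719.2, 22.3, 222.0], [576.5, 19.5, 222.0], [574.3, 161.1, 222.0]]
((420.344482421875, 262.6313171386719), (24.18525505065918, 55.732215881347656), 83.51692199707031)
[[415.3, -244.1, 45.0], [435.7, -400.5, 45.0], [368.2, -408.3, 45.0], [347.8, -252.3, 45.0]]
wrist in tool [  84.0128478     0.42833491 -143.29541578] [[-1.69285910e-04 -9.46201251e-01 -3.23578682e-01]
 [ 9.99999952e-01 -2.44065780e-04  1.90523814e-04]
 [-2.59248354e-04 -3.23578634e-01  9.46201247e-01]] [326.74776033   0.         324.24034701] -0.05265645590301855
[[-9.72105611e-01  2.34543316e-01 -3.36340543e-04]
 [ 2.34543526e-01  9.72105225e-01 -8.75335161e-04]
 [ 1.21654387e-04 -9.29804719e-04 -9.99999560e-01]]
```

View pics/crop1.png

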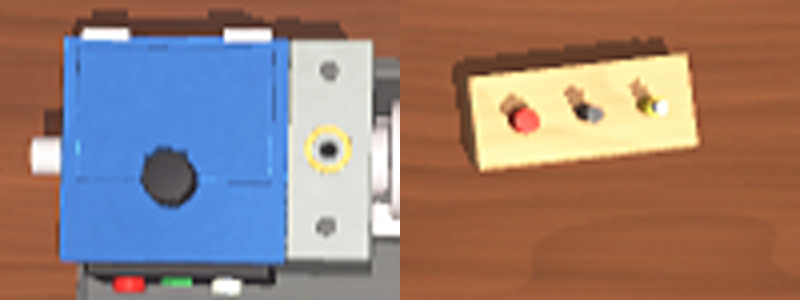

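Crop: knob centre ≈(267,169), ring ≈(307,162) and red pin ≈(405.5,264) at the left (+y) end of the block. I'll set off: lift and roll so that the fingers close along the block's short side.

```bash
python3 -m jog '[[100,[0,0,-7],6.9],[100,[0,0,-7],6.9],[100,[0,0,-7],6.9],[100,[0,0,-7],6.9],[100,[0,0,-7],6.9],[100,[0,0,-7],6.9],[100,[0,0,-7],6.9],[100,[0,0,-7],6.9],[100,[0,0,-7],6.9],[100,[0,0,-7],6.9]]'
cat >> h.py <<'E'
def to(p):
    st=robot.state();T=R.from_quat(st['tcp_rot']).as_matrix()
    d=T.T@(np.array(p,float)-st['tcp_pos']); y=T[:,1]
    print('tcp',st['tcp_pos'].round(1),'yaw_y',np.degrees(np.arctan2(y[1],y[0])).round(2),'tilt',(T[:2,2]*57.3).round(2),'tool shift',d.round(1),'F',np.round(st['contact_force'],1),'w',round(float(st['grip_width']),1),'t',round(st['t'],2))
E
python3 -c "
from h import *
for p in [(430,380,300),(500,100,300),(388,-283,300)]: to(p)
s=snap('top')
print(onz(s,267,169.3,251),onz(s,307,162.1,215),onz(s,405.5,264.5,79))"
```

```text
t: 1.08
tcp_pos: [152.3, 631.7, 301.5]
tcp_rot: [0.662, 0.75, -0.0, 0.0]
contact_force: [0.0, -0.1, -0.6]
grip_width: 85.0
grip_force: 0.0
tcp [152.3 631.7 301.5] yaw_y 7.1 tilt [-0.01 -0.02] tool shift [-284.1  244.4    1.5] F [ 0.  -0.1 -0.6] w 85.0 t 1.08
tcp [152.3 631.7 301.5] yaw_y 7.1 tilt [-0.01 -0.02] tool shift [-570.6  279.3    1.6] F [ 0.  -0.1 -0.6] w 85.0 t 1.08
tcp [152.3 631.7 301.5] yaw_y 7.1 tilt [-0.01 -0.02] tool shift [-936.9  120.8    1.7] F [ 0.  -0.1 -0.6] w 85.0 t 1.08
[624.21329272  90.63779981 251.        ] [648.77956135  -6.71459214 215.        ] [ 387.40982993 -279.1649934    79.        ]
```

```bash
python3 -m jog '[[100,[-28,24,0],0],[100,[-28,24,0],0],[100,[-28,24,0],0],[100,[-28,24,0],0],[100,[-28,24,0],0],[100,[-28,24,0],0],[100,[-28,24,0],0],[100,[-28,24,0],0],[100,[-28,24,0],0],[100,[-28,24,0],0]]'
python3 -m jog '[[100,[-29,4,0],0],[100,[-29,4,0],0],[100,[-29,4,0],0],[100,[-29,4,0],0],[100,[-29,4,0],0],[100,[-29,4,0],0],[100,[-29,4,0],0],[100,[-29,4,0],0],[100,[-29,4,0],0],[100,[-29,4,0],0]]'
python3 -c "
from h import *
for p in [(500,100,300),(388,-281,250)]: to(p)"
```

```text
t: 1.97
tcp_pos: [427.6, 383.8, 301.2]
tcp_rot: [0.659, 0.753, 0.0, 0.0]
contact_force: [-0.0, -0.6, -0.5]
grip_width: 85.2
grip_force: 0.0
t: 2.8
tcp_pos: [503.9, 101.5, 301.2]
tcp_rot: [0.659, 0.753, -0.0, 0.0]
contact_force: [0.5, -0.8, 0.4]
grip_width: 85.2
grip_force: 0.0
tcp [503.9 101.5 301.2] yaw_y 7.62 tilt [ 0. -0.] tool shift [-1.  -4.   1.2] F [ 0.5 -0.8  0.4] w 85.2 t 2.8
tcp [503.9 101.5 301.2] yaw_y 7.62 tilt [ 0. -0.] tool shift [-363.7 -165.5   51.2] F [ 0.5 -0.8  0.4] w 85.2 t 2.8
```

```bash
python3 -m jog '[[100,[-36,-16.5,8],0],[100,[-36,-16.5,8],0],[100,[-36,-16.5,8],0],[100,[-36,-16.5,8],0],[100,[-36,-16.5,8],0],[100,[-36,-16.5,8],0],[100,[-36,-16.5,8],0],[100,[-36,-16.5,8],0],[100,[-36,-16.5,8],0],[100,[-3.7,0,8],0]]'
python3 -m jog '[[100,[-30,0,12],0],[100,[-5,0,12],0],[100,[0,0,0],0],[100,[0,0,0],0]]'
python3 -c "
from h import *
to((388,-281,60)); w=snap('wrist','w1'); print(proj(w,(388,-281,79)))
for b in blobs(w['pixels'],[0,150,60],[6,255,255],None,100): print(b, onz(w,*b[0],65), onz(w,b[0][0],b[1][1]+b[1][3]/2,62))
"
```

```text
t: 3.63
tcp_pos: [395.6, -248.6, 221.4]
tcp_rot: [0.662, 0.749, -0.001, 0.001]
contact_force: [0.5, 0.3, -0.8]
grip_width: 84.9
grip_force: 0.0
t: 3.97
tcp_pos: [402.8, -275.2, 196.4]
tcp_rot: [0.659, 0.752, -0.0, -0.001]
contact_force: [0.6, -0.5, 0.7]
grip_width: 85.0
grip_force: 0.0
tcp [ 402.8 -275.2  196.4] yaw_y 7.48 tilt [-0.15  0.07] tool shift [ -4.  -15.1 136.4] F [ 0.6 -0.5  0.7] w 85.0 t 3.97
[306.74822772 202.12909587]
(array([305.7, 203.2]), [296, 194, 20, 20, 307]) [ 386.98000415 -286.89609835   65.        ] [ 387.011459   -288.68723601   62.        ]
```

View pics/w1.png

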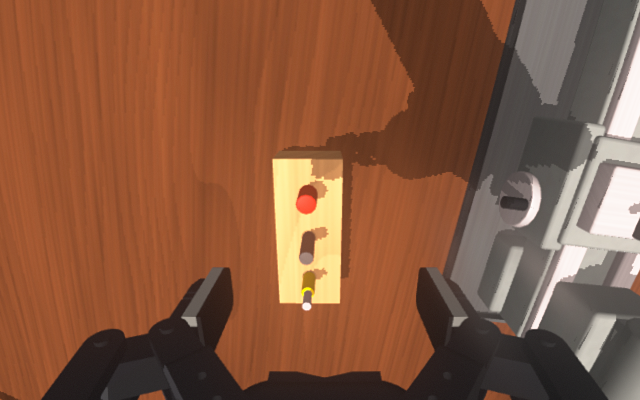

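The wrist picture shows the pin top at about (306,204), tools in a column, near the predicted (307,202). Descend with a 1 mm correction.

```bash
python3 -m jog '[[100,[-3,-8,10],0],[100,[-2.2,-7.7,15],0],[100,[0,0,25],0],[100,[0,0,25],0],[100,[0,0,25],0],[100,[0,0,20],0],[100,[0,0,12],0],[100,[0,0,0],0],[100,[0,0,0],0]]'
python3 -c "
from h import *
to((387.5,-282,49)); w=snap('wrist','w2'); print(proj(w,(387.5,-282,79)))
for b in blobs(w['pixels'],[0,150,60],[6,255,255],None,100): print(b, onz(w,*b[0],72))
"
```

```text
t: 4.77
tcp_pos: [388.1, -282.4, 65.1]
tcp_rot: [0.659, 0.752, -0.0, -0.001]
contact_force: [-0.2, -0.3, -0.4]
grip_width: 85.1
grip_force: 0.0
tcp [ 388.1 -282.4   65.1] yaw_y 7.49 tilt [-0.06  0.04] tool shift [ 0.5 -0.5 16.1] F [-0.2 -0.3 -0.4] w 85.1 t 4.77
[323.88675999 284.34699536]
```

View pics/w2.png

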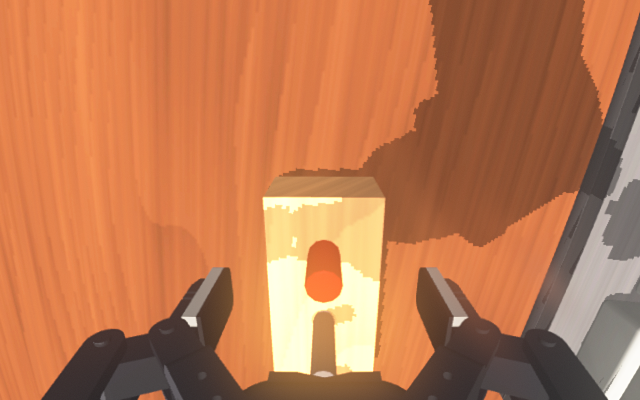

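The pin's top disc is at about (323,285), exactly where predicted. Lower and close.

```bash
python3 -m jog '[[100,[0,0,10],0],[100,[0,0,5.5],0],[0,[0,0,0],0],[0,[0,0,0],0],[0,[0,0,0],0],[0,[0,0,0],0],[0,[0,0,0],0],[0,[0,0,0],0],[0,[0,0,0],0],[0,[0,0,0],0]]'
python3 -c "
from h import *
to((388,-282,49))"
```

```text
t: 5.65
tcp_pos: [388.8, -283.3, 50.2]
tcp_rot: [0.66, 0.751, 0.0, 0.0]
contact_force: [-1.0, 0.7, 5.5]
grip_width: 16.1
grip_force: 58.4
tcp [ 388.8 -283.3   50.2] yaw_y 7.43 tilt [ 0.03 -0.01] tool shift [ 1.4 -0.7  1.2] F [-1.   0.7  5.5] w 16.1 t 5.65
```

```bash
python3 -m jog '[[0,[0,0,-8],0],[0,[0,0,-16],0],[0,[0,0,-25],0],[0,[0,0,-30],0],[0,[0,0,-30],0],[0,[0,0,-30],0],[0,[0,0,-30],0],[0,[0,0,-30],0],[0,[0,0,-30],0],[0,[0,0,-25],7.1]]'
python3 -m jog '[[0,[26,26,0],0],[0,[27,27,0],0],[0,[27,27,0],0],[0,[27,27,0],0],[0,[27,27,0],0],[0,[27,27,0],0],[0,[27,27,0],0],[0,[27,27,0],0],[0,[27,22,0],0],[0,[20,18,0],0]]'
python3 -m jog '[[0,[0,0,5],0],[0,[0,0,0],0],[0,[0,0,0],0]]'
python3 -c "
from h import *
to((649,-7,270)); w=snap('wrist','w3');s=snap('side','s3');print(proj(w,(649,-7,215)),proj(s,(649,-7,215)))"
```

```text
t: 6.48
tcp_pos: [388.4, -283.4, 306.3]
tcp_rot: [0.705, 0.709, 0.0, 0.001]
contact_force: [0.6, 0.5, -0.1]
grip_width: 16.3
grip_force: 58.6
t: 7.32
tcp_pos: [643.2, -16.1, 303.5]
tcp_rot: [0.704, 0.71, 0.0, -0.001]
contact_force: [0.5, 0.5, -0.9]
grip_width: 16.3
grip_force: 58.6
t: 7.57
tcp_pos: [641.2, -20.6, 298.2]
tcp_rot: [0.705, 0.709, -0.001, -0.0]
contact_force: [-0.4, -0.1, -0.9]
grip_width: 15.8
grip_force: 58.7
tcp [641.2 -20.6 298.2] yaw_y 0.3 tilt [-0.12 -0.07] tool shift [13.6  7.9 28.2] F [-0.4 -0.1 -0.9] w 15.8 t 7.57
[336.01794696 194.24353377] [350.81038195 159.86908023]
```

View pics/w3.png

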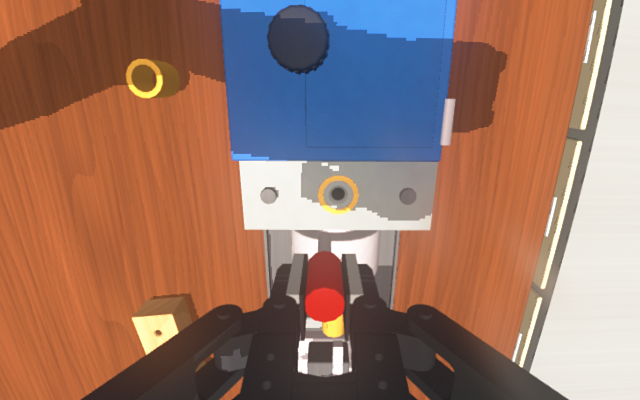

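Ring centre at about (338.5,195), knob (299,38), and the red grip in the fingers with its top disc around (325,300).

```bash
python3 - <<'E'
from h import *
st=robot.state();T=R.from_quat(st['tcp_rot']).as_matrix();tp=st['tcp_pos']
w=snap('wrist');im=w['pixels'];h=cv2.cvtColor(im,cv2.COLOR_BGR2HSV)
m=cv2.inRange(h,np.array([8,120,60]),np.array([35,255,255]));m[:165]=0;m[225:]=0;m[:,305:][:, 70:]=0;m[:,:305]=0
p=cv2.findNonZero(m);e=cv2.fitEllipse(cv2.convexHull(p));print('ring',e)
hw=onz(w,*e[0],215);print('hole',hw,'tool',T.T@(hw-tp))
b=blobs(im,[0,150,60],[6,255,255],(290,230,365,340),100);print(b)
for v in range(250,325,5):
    r=h[v,325];print(v,r.tolist(),end=' ')
c=im[225:345,265:385];c=cv2.resize(c,None,fx=5,fy=5,interpolation=cv2.INTER_CUBIC);cv2.imwrite('pics/c3.png',c)
for d in ((0,0),(1.4,0)): 
    print([proj(w,tp+T@np.array([d[0],0,z])).round(1).tolist() for z in (-29,5,41)])
E
```

```text
ring ((337.4720458984375, 192.15359497070312), (37.75276184082031, 40.200958251953125), 89.61639404296875)
hole [650.41326972  -6.74934173 215.        ] tool [14.86805682  9.11659948 84.13224324]
[(array([324. , 293.1]), [305, 262, 40, 60, 1919])]
250 [3, 63, 146] 255 [2, 143, 152] 260 [3, 148, 150] 265 [2, 151, 149] 270 [2, 155, 148] 275 [2, 158, 147] 280 [2, 160, 148] 285 [2, 164, 148] 290 [1, 196, 235] 295 [1, 200, 233] 300 [2, 204, 232] 305 [2, 206, 230] 310 [1, 206, 230] 315 [2, 208, 229] 320 [2, 210, 228] [[325.4, 305.4], [325.2, 264.7], [325.0, 235.5]]
[[325.4, 302.6], [325.2, 262.3], [325.0, 233.5]]
```

View pics/c3.png

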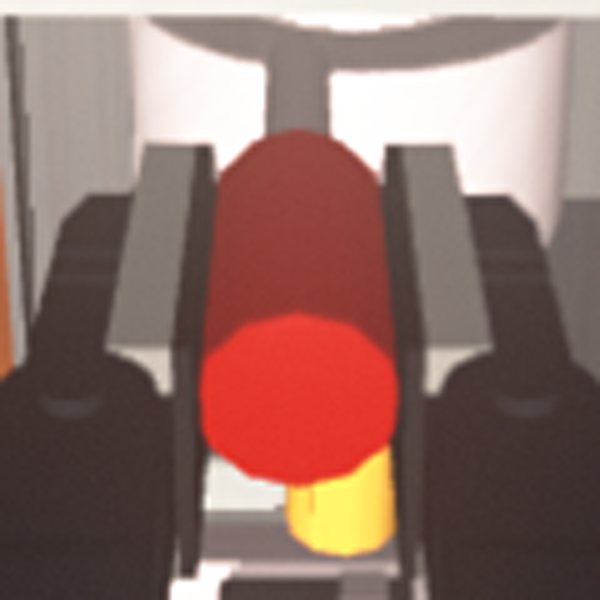

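Grip is centred and upright in the pads (top disc ≈(325,305) matches the predicted axis). Move over the hole and re-measure close by.

```bash
python3 -m jog '[[0,[7,4.5,0],0],[0,[7.5,4.5,0],0],[0,[0,0,10],0],[0,[0,0,10],0],[0,[0,0,9],0],[0,[0,0,0],0],[0,[0,0,0],0],[0,[0,0,0],0]]'
cat >> h.py <<'E'
def ringrel():
    out=[]
    for i in range(4):
        w=snap('wrist',f'r{i}');st=robot.state();T=R.from_quat(st['tcp_rot']).as_matrix()
        h=cv2.cvtColor(w['pixels'],cv2.COLOR_BGR2HSV)
        c0=proj(w,(649.8,-6.8,215)).astype(int);m=cv2.inRange(h,np.array([8,120,60]),np.array([35,255,255]))
        k=np.zeros_like(m);cv2.circle(k,tuple(int(a) for a in c0),34,255,-1);m&=k
        e=cv2.fitEllipse(cv2.convexHull(cv2.findNonZero(m)))
        p=onz(w,*e[0],215);tw=np.array(w['eye'])-rot(w)@np.linalg.inv(Rtc)@np.array([84.0,.43,-143.3])
        out.append(np.r_[e[0],e[1],p,T.T@(p-st['tcp_pos']),Rtc@rot(w).T@(p-tw),st['tcp_pos']])
    print(np.round(out,1)); print('mean',np.mean(out,0).round(2))
Rtc=np.array([[0,-.9462,-.32358],[1,0,0],[0,-.32358,.9462]])
E
python3 -c "
from h import *
ringrel()"
```

```text
t: 8.38
tcp_pos: [650.9, -5.5, 269.6]
tcp_rot: [0.705, 0.709, -0.0, -0.0]
contact_force: [-0.1, 0.1, -0.0]
grip_width: 16.3
grip_force: 58.7
[[ 3.240e+02  2.289e+02  4.050e+01  4.400e+01  6.503e+02 -6.900e+00
   2.150e+02 -1.400e+00 -9.000e-01  5.500e+01 -1.500e+00  3.000e-01
   5.470e+01  6.512e+02 -5.500e+00  2.700e+02]
 [ 3.236e+02  2.287e+02  4.030e+01  4.420e+01  6.503e+02 -7.000e+00
   2.150e+02 -1.500e+00 -1.000e+00  5.530e+01 -1.600e+00  0.000e+00
   5.520e+01  6.513e+02 -5.400e+00  2.703e+02]
 [ 3.233e+02  2.287e+02  4.040e+01  4.400e+01  6.502e+02 -6.900e+00
   2.150e+02 -1.600e+00 -1.200e+00  5.540e+01 -1.700e+00 -2.000e-01
   5.540e+01  6.514e+02 -5.400e+00  2.704e+02]
 [ 3.232e+02  2.287e+02  4.040e+01  4.390e+01  6.502e+02 -6.900e+00
   2.150e+02 -1.700e+00 -1.100e+00  5.540e+01 -1.700e+00 -3.000e-01
   5.550e+01  6.513e+02 -5.200e+00  2.704e+02]]
mean [ 3.2352e+02  2.2874e+02  4.0380e+01  4.4020e+01  6.5026e+02 -6.9300e+00
  2.1500e+02 -1.5500e+00 -1.0800e+00  5.5260e+01 -1.6600e+00 -4.0000e-02
  5.5210e+01  6.5129e+02 -5.3800e+00  2.7026e+02]
```

View pics/r3.png

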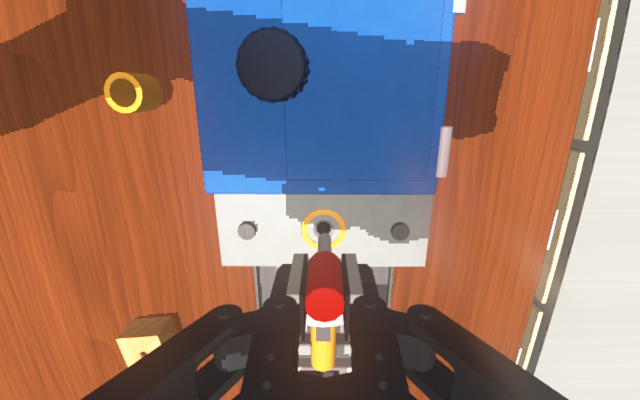

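Ring centre (323.5,229) and shank foot ≈(324.5,235): shift about −1.6 and −0.8 mm, then start down.

```bash
python3 -m jog '[[0,[-1.6,-0.8,0],0],[0,[0,0,5],0],[0,[0,0,5],0],[0,[0,0,3],0],[0,[0,0,3],0],[0,[0,0,2],0],[0,[0,0,2],0],[0,[0,0,0],0]]'
python3 -c "
from h import *
to((650,-7,219))"
```

```text
t: 9.25
tcp_pos: [650.0, -6.7, 249.2]
tcp_rot: [0.705, 0.709, -0.0, -0.0]
contact_force: [0.2, 0.9, 0.2]
grip_width: 16.6
grip_force: 58.7
tcp [650.   -6.7 249.2] yaw_y 0.34 tilt [-0.05 -0.  ] tool shift [-0.3  0.  30.2] F [0.2 0.9 0.2] w 16.6 t 9.25
```

The foot is in the hole with no force. Continue.

```bash
python3 -m jog '[[0,[0,0,4],0],[0,[0,0,4],0],[0,[0,0,4],0],[0,[0,0,4],0],[0,[0,0,4],0],[0,[0,0,2],0],[0,[0,0,2],0],[0,[0,0,1],0],[0,[0,0,0],0]]'
python3 -c "
from h import *
to((650,-7,219))"
```

```text
t: 10.0
tcp_pos: [650.1, -6.7, 224.5]
tcp_rot: [0.705, 0.709, -0.0, -0.0]
contact_force: [0.7, 0.1, -0.6]
grip_width: 16.5
grip_force: 58.7
tcp [650.1  -6.7 224.5] yaw_y 0.34 tilt [-0.03 -0.  ] tool shift [-0.3 -0.1  5.5] F [ 0.7  0.1 -0.6] w 16.5 t 10.0
```

```bash
python3 -m jog '[[0,[0,0,1],0],[0,[0,0,1],0],[0,[0,0,1],0],[0,[0,0,1],0],[0,[0,0,0],0]]'; python3 -m jog '[[0,[0,0,0.6],0],[0,[0,0,0.6],0],[0,[0,0,0],0]]'
```

```text
t: 10.42
tcp_pos: [650.1, -6.7, 220.5]
tcp_rot: [0.705, 0.709, -0.0, -0.0]
contact_force: [-0.6, -0.5, -0.6]
grip_width: 16.3
grip_force: 58.7
t: 10.67
tcp_pos: [650.3, -6.8, 220.3]
tcp_rot: [0.705, 0.709, 0.0, 0.0]
contact_force: [-2.4, -0.3, 3.4]
grip_width: 16.1
grip_force: 59.0
```

```bash
python3 -m jog '[[0,[0,0,0.8],0],[0,[0,0,0.7],0],[0,[0,0,0],0],[0,[0,0,0],0]]'
```

```text
t: 11.0
tcp_pos: [650.3, -6.7, 220.2]
tcp_rot: [0.705, 0.709, 0.001, 0.0]
contact_force: [-5.9, -0.0, 11.8]
grip_width: 16.4
grip_force: 59.9
```

Hard stop at the predicted height: seated. Open and rise, then look.

```bash
python3 -m jog '[[20,[0,0,0],0],[40,[0,0,0],0],[70,[0,0,0],0],[70,[0,0,-3],0],[70,[0,0,-20],0],[70,[0,0,-30],0],[70,[0,0,-30],0],[70,[0,0,-20],0],[70,[0,0,0],0],[70,[0,0,0],0]]'
python3 -c "
from h import *
to((624,91,300)); w=snap('wrist','w4'); s=snap('side','s4')
b=blobs(w['pixels'],[0,0,0],[180,255,55],(180,0,400,160),200); print(b)
for c in b: print(onz(w,*c[0],251))
cv2.imwrite('pics/c4.png',np.hstack([w['pixels'][0:380,140:500],cv2.resize(s['pixels'][110:205,290:390],None,fx=4,fy=4,interpolation=2)]))
print(proj(s,(650,-7,249)),proj(s,(650,-7,215)),proj(w,(650,-7,249)))"
```

```text
t: 11.83
tcp_pos: [651.1, -6.8, 322.5]
tcp_rot: [0.705, 0.709, 0.001, 0.001]
contact_force: [-0.4, -0.3, 0.4]
grip_width: 60.1
grip_force: 0.0
tcp [651.1  -6.8 322.5] yaw_y 0.33 tilt [0.17 0.01] tool shift [ 98.  -26.6  22.5] F [-0.4 -0.3  0.4] w 60.1 t 11.83
[]
[351.73006142 148.75575405] [351.13572032 159.80193936] [323.12376006 216.72222321]
```

View pics/c4.png

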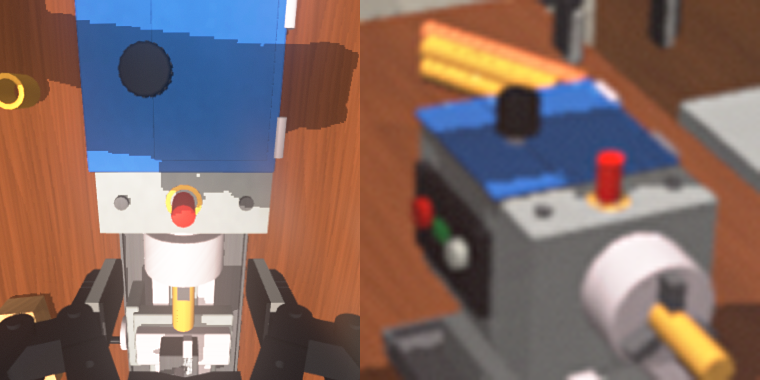

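Pin is home (red grip on the brass ring in both views); knob in the wrist view at about (286,69), with lower body toward its right.

```bash
python3 - <<'E'
from h import *
w=snap('wrist');im=w['pixels'];h=cv2.cvtColor(im,cv2.COLOR_BGR2HSV)
m=((h[...,2]<80)&(im[...,0].astype(int)-im[...,2]<45)).astype(np.uint8)*255
k=np.zeros_like(m);cv2.circle(k,(286,69),45,255,-1);m&=k
m=cv2.morphologyEx(m,cv2.MORPH_OPEN,np.ones((5,5),np.uint8))
p=cv2.findNonZero(m);print(cv2.boundingRect(p),cv2.fitEllipse(cv2.convexHull(p)))
for g in ((624,91),(626,91),(624,93)):
    a=[proj(w,(g[0]+16*np.cos(t),g[1]+16*np.sin(t),z)) for t in np.linspace(0,6.28,40) for z in(251,221)]
    a=np.array(a);print(g,a.min(0).round(1),a.max(0).round(1))
print(robot.state()['joint_positions'].round(2)); to((624,91,300))
E
```

```text
(261, 42, 54, 56) ((287.3880615234375, 69.35619354248047), (53.016361236572266, 57.090694427490234), 153.09652709960938)
(624, 91) [257.8  40.5] [312.2  96.3]
(626, 91) [261.1  40.5] [315.1  96.3]
(624, 93) [257.6  36.9] [312.2  93. ]
[-0.25  0.41  0.31  1.46 -0.13  1.29  0.08]
tcp [649.4  -6.6 319.4] yaw_y 0.34 tilt [-0.16 -0.  ] tool shift [ 97.7 -24.8  19.5] F [ 0.1 -0.4  0.6] w 59.7 t 11.98
```

Knob axis ≈(625.8,90.5). Go over it and down to grip with fingers along x, tug, then any quarter turn leaves the fingers along the hinge line.

```bash
python3 -m jog '[[70,[24.3,-6.1,0],0],[70,[24.3,-6.1,0],0],[70,[24.3,-6.1,0],0],[70,[24.3,-6.1,5],0],[70,[0,0,20],0],[70,[0,0,20],0],[70,[0,0,20],0],[70,[0,0,10],0],[70,[0,0,0],0],[70,[0,0,0],0]]'
python3 -c "
from h import *
to((625.8,90.5,228))"
```

```text
t: 12.82
tcp_pos: [624.7, 90.1, 245.2]
tcp_rot: [0.705, 0.709, -0.001, -0.001]
contact_force: [0.8, -0.3, 0.1]
grip_width: 59.9
grip_force: 0.0
tcp [624.7  90.1 245.2] yaw_y 0.32 tilt [-0.13 -0.03] tool shift [ 0.4  1.1 17.2] F [ 0.8 -0.3  0.1] w 59.9 t 12.82
```

```bash
python3 -m jog '[[70,[0.3,1,9],0],[70,[0,0,7.5],0],[0,[0,0,0],0],[0,[0,0,0],0],[0,[0,0,0],0],[0,[0,0,0],0],[0,[0,0,0],0],[0,[0,0,0],0]]'
python3 -m jog '[[0,[0,0,-0.7],0],[0,[0,0,-0.7],0],[0,[0,0,-0.7],0],[0,[0,0,-0.7],0],[0,[0,0,0],0]]'
```

```text
t: 13.48
tcp_pos: [626.6, 90.5, 229.9]
tcp_rot: [0.705, 0.709, 0.0, 0.0]
contact_force: [1.0, 0.1, 0.7]
grip_width: 30.4
grip_force: 59.6
t: 13.9
tcp_pos: [626.7, 90.6, 231.3]
tcp_rot: [0.705, 0.709, 0.0, 0.0]
contact_force: [7.1, -0.4, -10.3]
grip_width: 30.3
grip_force: 60.1
```

```bash
python3 -m jog '[[0,[0,0,-0.8],0],[0,[0,0,-0.8],0],[0,[0,0,0],0],[0,[0,0,0],0]]'
```

```text
t: 14.23
tcp_pos: [626.8, 90.6, 232.1]
tcp_rot: [0.705, 0.709, -0.0, 0.0]
contact_force: [9.5, 0.0, -14.2]
grip_width: 30.2
grip_force: 60.3
```

```bash
python3 -m jog '[[0,[0,0,-1],0],[0,[0,0,-1],0],[0,[0,0,0],0],[0,[0,0,0],0]]'
```

```text
t: 14.57
tcp_pos: [626.9, 90.5, 233.3]
tcp_rot: [0.705, 0.709, -0.0, 0.0]
contact_force: [12.7, 0.7, -17.3]
grip_width: 29.9
grip_force: 60.7
```

The force builds but the height keeps creeping; this grip resists the cover's tilt, so the tug is ambiguous. I'll regrip with the fingers along the hinge line (knob unturned) for a clean tug.

```bash
python3 -m jog '[[0,[0,0,2],0],[0,[0,0,2],0],[0,[0,0,2.4],0],[0,[0,0,0],0],[75,[0,0,0],0],[75,[0,0,0],0],[75,[0,0,0],0],[75,[0,0,0],0],[75,[0,0,0],0]]'
python3 -m jog '[[75,[0,0,0],-7],[75,[0,0,0],-7],[75,[0,0,0],-7],[75,[0,0,0],-7],[75,[0,0,0],-7],[75,[0,0,0],-7],[75,[0,0,0],-7],[75,[0,0,0],-7],[75,[0,0,0],-7],[75,[0,0,0],-7]]'
python3 -m jog '[[75,[0,0,0],-7],[75,[0,0,0],-7],[75,[0,0,0],-6],[75,[0,0,0],0]]'
python3 -c "
from h import *
to((625.8,90.5,229.5))"
```

```text
t: 15.32
tcp_pos: [626.1, 90.7, 229.7]
tcp_rot: [0.705, 0.709, -0.0, -0.0]
contact_force: [0.1, -0.5, 0.6]
grip_width: 64.3
grip_force: 0.0
t: 16.15
tcp_pos: [626.1, 90.6, 229.6]
tcp_rot: [0.168, 0.986, -0.0, -0.0]
contact_force: [-0.2, -0.2, -0.3]
grip_width: 64.3
grip_force: 0.0
t: 16.48
tcp_pos: [626.2, 90.5, 229.6]
tcp_rot: [-0.005, 1.0, 0.0, -0.0]
contact_force: [0.4, 0.1, -0.4]
grip_width: 64.1
grip_force: 0.0
tcp [626.2  90.5 229.6] yaw_y 90.53 tilt [-0.01  0.01] tool shift [0.4 0.  0.1] F [ 0.4  0.1 -0.4] w 64.1 t 16.48
```

```bash
python3 -m jog '[[0,[0,0,0],0],[0,[0,0,0],0],[0,[0,0,0],0],[0,[0,0,0],0],[0,[0,0,0],0],[0,[0,0,0],0]]'
python3 -m jog '[[0,[0,0,-0.7],0],[0,[-0.3,0,-0.7],0],[0,[-0.3,0,-0.7],0],[0,[-0.3,0,-0.7],0],[0,[0,0,0],0],[0,[0,0,0],0]]'
python3 -m jog '[[0,[-0.4,0,-1],0],[0,[-0.4,0,-1],0],[0,[0,0,0],0],[0,[0,0,0],0]]'
```

```text
t: 16.98
tcp_pos: [626.3, 90.0, 230.0]
tcp_rot: [-0.002, 1.0, -0.0, 0.0]
contact_force: [-3.0, -2.9, 4.4]
grip_width: 30.3
grip_force: 59.5
t: 17.48
tcp_pos: [626.5, 90.0, 231.4]
tcp_rot: [-0.003, 1.0, -0.0, -0.001]
contact_force: [-0.2, -4.9, -4.9]
grip_width: 30.4
grip_force: 59.6
t: 17.82
tcp_pos: [627.1, 90.0, 233.5]
tcp_rot: [-0.003, 1.0, -0.0, -0.001]
contact_force: [-0.9, -4.5, -9.1]
grip_width: 30.0
grip_force: 59.9
```

```bash
python3 -m jog '[[0,[-0.3,0,-1.3],0],[0,[-0.3,0,-1.3],0],[0,[-0.3,0,-1.4],0],[0,[0,0,0],0],[0,[0,0,0],0]]'
python3 -c "
from h import *
s=snap('side','s5');a=cv2.imread('pics/s4.png')
f=lambda i:cv2.resize(i[120:180,295:385],None,fx=4,fy=4,interpolation=2)
cv2.imwrite('pics/c5.png',np.hstack([f(a),f(s['pixels'])]))"
```

```text
t: 18.23
tcp_pos: [629.1, 90.0, 238.3]
tcp_rot: [-0.003, 1.0, -0.0, 0.0]
contact_force: [1.1, -5.8, -9.2]
grip_width: 30.2
grip_force: 60.1
```

View pics/c5.png

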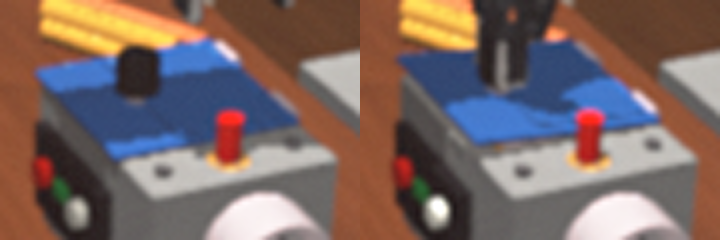

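The right-hand crop shows the whole cover tilted with a dark gap along its front and side edge (around (450,140)), and the force stayed flat over 8 mm. So the latch is free and the knob needs no turning. Lift along the arc.

```bash
python3 -m jog '[[0,[-2.8,0,-4.6],0],[0,[-2.8,0,-4.6],0],[0,[-2.8,0,-4.1],0],[0,[-2.8,0,-4.1],0],[0,[-3.2,0,-3.8],0],[0,[-3.2,0,-3.8],0],[0,[0,0,0],0]]'
python3 -m jog '[[0,[-3.6,0,-3.5],0],[0,[-3.6,0,-3.5],0],[0,[-3.9,0,-3.1],0],[0,[-3.9,0,-3.1],0],[0,[0,0,0],0]]'
```

```text
t: 18.87
tcp_pos: [646.1, 90.1, 263.8]
tcp_rot: [-0.003, 1.0, -0.0, -0.001]
contact_force: [-3.3, -5.1, -7.1]
grip_width: 30.6
grip_force: 60.1
t: 19.28
tcp_pos: [661.4, 90.1, 277.3]
tcp_rot: [-0.003, 1.0, -0.0, -0.0]
contact_force: [-2.5, -4.9, -5.0]
grip_width: 30.1
grip_force: 60.0
```

```bash
python3 -m jog '[[0,[-4.1,0,-2.7],0],[0,[-4.1,0,-2.5],0],[0,[-4.1,0,-2.3],0],[0,[-4.1,0,-2.2],0],[0,[0,0,0],0],[0,[0,0,0],0],[0,[0,0,0],0]]'
python3 -c "
from h import *
to((677.5,90,286.5)); s=snap('side','s6');t=snap('top','t6')
cv2.imwrite('pics/c6.png',np.hstack([cv2.resize(s['pixels'][100:200,280:380],None,fx=4,fy=4,interpolation=2),cv2.resize(t['pixels'][115:215,225:325],None,fx=4,fy=4,interpolation=2)]))"
```

```text
t: 19.87
tcp_pos: [677.1, 90.2, 286.7]
tcp_rot: [-0.003, 1.0, -0.0, -0.001]
contact_force: [-4.3, -6.0, -3.3]
grip_width: 29.9
grip_force: 59.7
tcp [677.1  90.2 286.7] yaw_y 90.3 tilt [-0.1  -0.05] tool shift [-0.4 -0.2  0.2] F [-4.3 -6.  -3.3] w 29.9 t 19.87
```

View pics/c6.png

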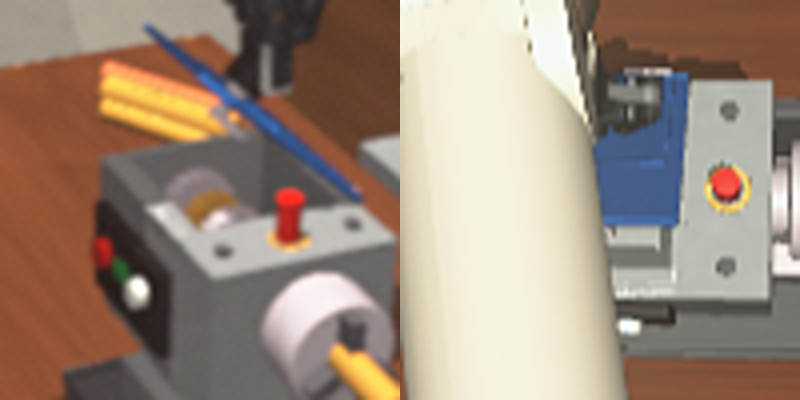

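Side view: the cover stands open at a steep angle (edge from (370,149) to (317,107)), gears visible, pin still home. Quick angle check.

```bash
python3 -c "
from h import *
s=snap('side')
for th in (.6,.7,.75,.8,.85,.95):
    print(th,proj(s,(720-144*np.cos(th),20,215+144*np.sin(th))).round(1),proj(s,(720,20,215)).round(1))"
```

```text
0.6 [331.6 131.8] [368.8 151. ]
0.7 [334.7 127.3] [368.8 151. ]
0.75 [336.4 125.2] [368.8 151. ]
0.8 [338.1 123.1] [368.8 151. ]
0.85 [340.  121.1] [368.8 151. ]
0.95 [344.  117.4] [368.8 151. ]
```

```bash
python3 -c "
from h import *
s=snap('side')
for th in (.6,.7,.75,.8,.85,.95):
    print(th,proj(s,(720-144*np.cos(th),164,215+144*np.sin(th))).round(1))
t=snap('top')
for th in (.6,.7,.75,.8,.85,.95): print(th,proj(t,(720-144*np.cos(th),20,215+144*np.sin(th))).round(1))"
```

```text
0.6 [310.3 111.7]
0.7 [313.1 107.5]
0.75 [314.7 105.5]
0.8 [316.3 103.6]
0.85 [318.  101.7]
0.95 [321.6  98.2]
0.6 [294.2 176.9]
0.7 [294.  172.6]
0.75 [293.9 170.3]
0.8 [293.9 167.9]
0.85 [293.8 165.4]
0.95 [293.6 160. ]
```

```bash
python3 -c "
from h import *
print(robot.finish_job())"
```

```text
the job is handed in; nothing more can be done
None
```

The index pin is fully home in the headstock and released; the tug showed the latch was free, so I didn't turn the knob. I handed the job in with the gripper still holding the cover up at about 43–45°, at roughly 20 s of the 67 s allowed.

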